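Register a carton in the stamping jig and hold it there

TASK

Take the orange hand guard off the stamping jig and leave it hanging over the steel parking bar, one leg on each side. Then put the red-banded kraft carton upright on the jig's bed, one long side flat against the blue fence and one end touching the brass stop, and press it firmly (about 10 N each way) against the fence and down on the bed at once with one diagonal push. Finish while still holding it pressed there without crushing it, and leave the foil roll, the die and the bowl where they are.

Things in the scene. Friction and masses are not known exactly. Their poses are not given: they have to be found in the camera images.
- jig: the fixed register jig: a 180 (x) x 240 (y) mm aluminium bed plate with a fine grid. Origin: centre of its underside, on the work surface; the bed's top is 16 mm above it. Its x axis points horizontally at the fence (roughly away from the robot, turned up to 0.35 rad), its y axis runs along the fence towards the stop, z up
- corner (a point): inner corner of the jig where the face of the fence, the face of the stop and the bed's top meet; axes parallel to the jig's. Bed free on its -x and -y sides: the seated carton's centre is 28 mm (x) and 42 mm (y) back from it
- bed: the jig's aluminium bed plate (same origin and axes as the jig; top face at z = 16 mm); polished and slippery, friction about 0.15, so things slide easily on it
- fence: the jig's straight blue fence, rigid, a bar 220 mm long, 20 mm wide, standing only 12 mm above the bed so that fingers can pass over it (same origin and axes as the jig; its face towards the bed is at x = 65 mm)
- stop: the jig's brass stop block, rigid, 50 (x) x 30 (y) mm, 12 mm above the bed, at the +y end of the fence (same origin and axes as the jig; its face is at y = 70 mm)
- guard: the orange hand guard, about 0.22 kg, an upside-down U, open underneath: two upright legs 5 mm thick, 60 mm wide (y), 70 mm tall, with a gap of 44 mm between them (along x), a 54 x 60 mm top plate 5 mm thick (top face 75 mm up), and on it a black grip fin 12 mm thick (x), 44 mm long (y), 30 mm tall (top 105 mm up). Origin: midway between the feet of the legs; z up. It starts standing on the jig's bed where the carton has to go
- guard_crook (a point): centre of the underside of the guard's top plate, 70 mm above the guard's origin: the place that rests on the bar
- parkbar: the fixed parking bar: a horizontal round steel bar 16 mm thick, 180 mm long, on two posts. Origin: on the work surface under the bar's middle; the bar runs along its y axis, its centre line 130 mm up (its top 138 mm up)
- box: the carton: a rigid, filled kraft box with a red band round its middle, 56 (x) x 84 (y) x 50 (z) mm, 0.2 to 0.42 kg. Origin: centre of its underside; y is its long axis; either long side may face the fence. It starts upright on the work surface, to the left or the right of the jig, with the parking bar on the other side
- foil_roll: roll of gold stamping foil standing on end, 48 mm across, 56 mm tall; bystander, leave alone. Origin: centre of its underside
- dies: copper stamping die on a wooden block, 60 x 80 x 20 mm; bystander, leave alone. Origin: centre of its underside
- pad_tin: small white ceramic bowl, 70 mm across, 35 mm tall; bystander, leave alone. Origin: centre of its underside
Things that resemble listed ones, but are neither listed nor needed, are in the scene too. Leave any green or purple look-alike of the box alone.

How it is judged:
On the way:
1. the guard hangs over the parking bar, let go, one leg on each side (contact force between guard and parkbar above 0.5 N and contact force between guard and the fingers below 0.1 N and linear speed of guard below 0.05 m/s and angle between guard's own z axis and vertical below 0.6 rad and x of guard_crook in the frame of parkbar between -0.025 and 0.025 m and y of guard_crook in the frame of parkbar between -0.09 and 0.09 m and z of guard_crook in the frame of parkbar between 0.125 and 0.16 m), for 0.3 s.
At the end, for the whole second after the job is handed in: Guard hangs released over the bar, crook within 25 mm of its line. Carton upright on the bed, long side along the fence (within 0.06 rad, gap under 4 mm), end at the stop (gap under 5 mm), at rest, held by the fingers with 4 to 45 N on the fence and 7 to 45 N on the bed (with weight) (all of step 1 and x of box in the frame of corner between -0.032 and -0.025 m and y of box in the frame of corner between -0.047 and -0.038 m and z of box in the frame of corner between -0.004 and 0.003 m and angle between the y axis of box and the y axis of jig, either way round below 0.06 rad and angle between box's own z axis and vertical below 0.05 rad and contact force between box and fence between 4 and 45 N and contact force between box and bed between 7 and 45 N and contact force between box and the fingers above 3 N and linear speed of box below 0.02 m/s); the arm keeps its last pose, push and grip.
It fails at once if a bystander is moved by more than 30 mm (distance of any of foil_roll, dies, pad_tin from where it was at the start of the episode above 0.03 m).
It also fails if it takes over 61 s, if anything falls off the work surface, if the arm or the gripper's body presses on something with over 40 N, if the wrist force passes 120 N, or if a joint passes its speed limit or range.

ROBOT

A 6-joint arm with a two-finger parallel gripper is mounted at the origin on the work surface. World frame = base frame: x ahead of the robot, y to its left, z up, the work surface at z = 0. Lengths are in m, angles in rad, forces in N, time in s.
With the tool pointing down it reaches from about 0.25 to 0.775 m from the base axis. Payload 4 kg.
Tool frame: the origin (TCP) lies between the finger pads; the fingertips stand bot.tips_ahead ahead of it and the grasp point (between the pads) lies 6 mm ahead of it (bot.tips_ahead is the distance from the TCP to the fingertips, in m); z points along the fingers, y is the line along which they close (so a half turn about z gives the same grasp; the last joint's range is limited). The gripper opens to 85 mm and grips with 20 to 120 N. Pads are 22 mm wide; open, the fingers measure 114 mm over their backs; the gripper's body (76 mm by 85 mm) begins 54 mm behind the grasp point. The pads swing forward as they close: fully open they stand 13 mm farther back than shut.
Start: joints at [1.012, 0.087, 1.371, -0, 1.684, -0.103], TCP at [0.242, 0.494, 0.256] pointing down, gripper open.
Joint ranges: [-3.1, 3.1], [-0.76, 2.03], [0.27, 2.55], [-1.08, 4.22], [0.17, 2.65], [-2.57, 2.57]. Speed limits (rad/s): [2.79, 2.79, 3.14, 3.14, 3.14, 3.14].

INTERFACE

Orientations are given as a unit quaternion [x, y, z, w].
In Python, from cell import bot, optics, finder gives the robot as it stands. The module is installed in compiled form; this text tells all that it offers.
- The arm moves only by the tool send_rows, never from a script. Its argument "moves" is a list of rows, each an object with "grip": the closure, from 0 (fully open) to 1 (shut); "offset": the shift along the tool's x, y, z in units of 0.25 m (1.0 is 0.25 m), a list of three; "spin": the turn about the tool's z in units of 360 degrees (1.0 is 360 degrees). A call has 1 to 10 rows; each row is the pose to reach, as a shift and turn from the pose commanded when the call began, along the tool's axes at that moment, turning the shorter way round; what a row does not reach only later rows make up. A row lasts 1/8 s, in which the tool goes at most 62.5 mm and 10.7 degrees, less where a joint would pass 70% of its speed; a pose out of reach is approached as far as the arm can. A call with a number of a shift or a turn outside -1 to 1 is refused whole. A call with a gripper value outside its range is refused whole. The fingers move at their own pace and stop on an object; the grip force is fixed at half the most. Time passes only in rows, so rows that repeat a pose let the fingers close. It gives the time, the measured TCP pose, the force, the opening and the grip force at its end, in the units of the state.
- bot.get_state(): the state, without advancing time (a new reading comes with each control period).
- optics.camera(name): name is "scene" or "top"; returns (picture, depth): 480x640x3 uint8, blue, green, red; 480x640 float32, m along the optical axis (not along the pixel's ray), 0 where there is no reading.
- optics.camera_model(name): a dict with "fx", "fy", "cx", "cy" (pixels), "k1" (the pictures are not rectified: a ray, as slopes to the right and down, at radius r is drawn at 1 + k1 r^2 times it, then the intrinsics apply), "origin" and "rotation" of the camera in the world. Camera axes: x right, y down, z forward; pixel columns grow to the right and rows downward; lengths in m; the calibration is good to about 2 mm. A picture is of the moment at which its call begins. camera_model takes no time and is no camera call.
- bot.job_done(): hands the job in; it is judged then, once.
Trained networks look in the newest picture that a camera, given by its name, has taken for a name from the list of things; names that differ only in an ending like _2 or _b are one class to them, and where a whole thing is asked for, a point or a joint stands for the part that bears it (a point fixed in the world has none). Each returns a list of dicts, best first, with "confidence" (0 to 1); they miss things now and then, are a little off and sometimes report something else, mostly with a low value. They report only what shows in the picture. A call takes as long as a camera call. They do not tell look-alikes from the thing itself.
- finder.look_for(thing, camera): "centre" ([column, row] in pixels, amid what is visible of it).
- finder.place_of(thing, camera): "centre" ([column, row] in pixels: a listed point, or the origin of a listed thing).
The state is a dict: "time_s": time; "joint_pos": joint angles; "joint_velocities": joint speeds; "tau": joint torques, N m; "eef_pos": TCP position; "orientation": TCP orientation; "ft_force": force on the tool from outside, world axes, zero at the start; "moment": the same for the moment, N m; "finger_gap": opening from 0.0 (shut) to 1.0 (fully open); "grip_force": force on a finger pad.
Only numpy, scipy, OpenCV 4.12 (cv2) and the standard library are available. Lean on these libraries where they do the work, as an engineer would, in place of code of your own. Each camera call takes 0.05 s, during which the arm holds its last target. There are 200 camera calls.

## Working session

There is one attempt and no reset: what is moved stays moved. The work goes in short steps, Python scripts to look and compute and a tool call to move; the robot and the scene stay as the last step left them, time stands still between calls to the robot, and variables do not carry over. Pictures are saved under pics/ and viewed, at most 10 in all, crops included, and the job is handed in when it is done.

Besides the shell and the picture viewer there is one more tool, called after "Emit:" as a command line: name --argument value ..., lists and objects as JSON in quotes. send_rows: Moves the arm, as the interface text tells. Its arguments: {"type":"object","properties":{"moves":{"type":"array"}},"required":["moves"]}

```bash
mkdir -p pics; cat > h.py <<'E'
import numpy as np, cv2
from cell import bot, optics, finder
def snap(c):
    p,d=optics.camera(c); return p,d
def und(m,px):
    K=np.array([[m['fx'],0,m['cx']],[0,m['fy'],m['cy']],[0,0,1.]])
    q=cv2.undistortPoints(np.array(px,float).reshape(-1,1,2),K,np.array([m['k1'],0,0,0,0.]))
    return q.reshape(-1,2)
def at_z(c,px,z):
    m=optics.camera_model(c); q=und(m,px); R=np.array(m['rotation']).reshape(3,3); o=np.array(m['origin'])
    r=np.c_[q,np.ones(len(q))]@R.T
    return o+r*((z-o[2])/r[:,2])[:,None]
def cloud(c,d):
    m=optics.camera_model(c); v,u=np.mgrid[:480,:640]
    q=und(m,np.stack([u,v],-1).reshape(-1,2)); R=np.array(m['rotation']).reshape(3,3)
    return ((np.c_[q,np.ones(len(q))]*d.reshape(-1,1))@R.T+np.array(m['origin'])).reshape(480,640,3)
E
python3 - <<'E'
from h import *
for c in('top','scene'):
    p,d=snap(c); cv2.imwrite(f'pics/{c}0.png',p); np.savez(f'{c}0.npz',p=p,d=d,x=cloud(c,d))
    print(c,optics.camera_model(c))
    for t in ['jig','corner','guard','guard_crook','parkbar','box','foil_roll','dies','pad_tin']:
        print(t,[(np.round(r['centre']),round(r['confidence'],2)) for r in finder.place_of(t,c)][:4])
print(bot.tips_ahead,bot.get_state())
E
```

```text
Traceback (most recent call last):
  File "h.py", line 15, in cloud
    q=und(m,np.stack([u,v],-1).reshape(-1,2)); R=np.array(m['rotation']).reshape(3,3)
                                                 ~~~~~~~~~~~~~~~~~~~~~~~~~~~~~~~^^^^^
ValueError: cannot reshape array of size 4 into shape (3,3)
```

View pics/top0.png

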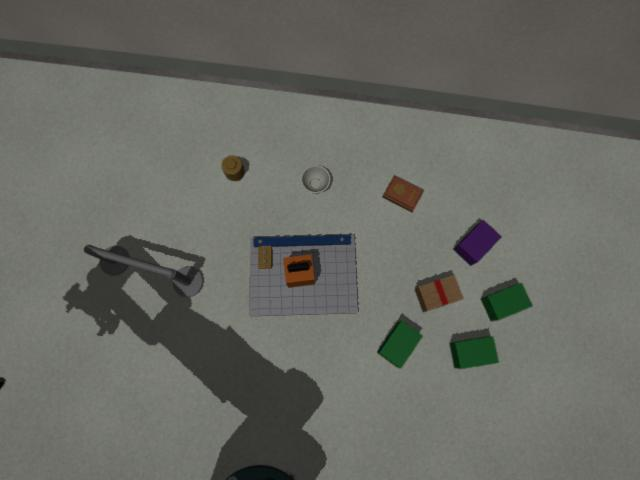

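The top view shows the guard (orange) at about (299,270) on the jig. The red-banded carton is at (440,292), with look-alikes in green at (400,343), (473,351) and (507,301) and in purple at (478,242). The parking bar is on the left, from (90,250) to (190,278). The camera rotation is a quaternion, so I'm fixing that.

```bash
sed -i "s/R=np.array(m\['rotation'\]).reshape(3,3)/R=Rot.from_quat(m['rotation']).as_matrix()/; s/^import numpy as np, cv2/import numpy as np, cv2\nfrom scipy.spatial.transform import Rotation as Rot/" h.py
python3 - <<'E'
from h import *
for c in('top','scene'):
    p,d=snap(c); cv2.imwrite(f'pics/{c}0.png',p); np.savez(f'{c}0.npz',p=p,d=d,x=cloud(c,d))
    print(c,optics.camera_model(c))
    for t in ['jig','corner','guard','guard_crook','parkbar','box','foil_roll','dies','pad_tin']:
        print(t,[(np.round(r['centre']),round(r['confidence'],2)) for r in finder.place_of(t,c)][:4])
print(bot.tips_ahead,bot.get_state())
E
```

```text
top {'fx': 462.9756367740266, 'fy': 462.9756367740266, 'cx': 320.5462952982802, 'cy': 245.5271871621598, 'k1': -0.039399207150270864, 'origin': array([ 0.35834207, -0.07567702,  1.04653837]), 'rotation': array([ 0.75131346, -0.65078921,  0.07237441, -0.08224015])}
jig [(array([304., 272.]), 0.86)]
corner [(array([269., 249.]), 0.83)]
guard [(array([300., 272.]), 0.68)]
guard_crook [(array([300., 273.]), 0.84)]
parkbar [(array([149., 271.]), 0.75)]
box [(array([434., 290.]), 0.79), (array([469., 353.]), 0.78), (array([500., 305.]), 0.62), (array([474., 247.]), 0.62)]
foil_roll [(array([236., 172.]), 0.93)]
dies [(array([399., 194.]), 0.84)]
pad_tin [(array([311., 183.]), 0.83), (array([150., 270.]), 0.69)]
scene {'fx': 544.4032171815779, 'fy': 544.4032171815779, 'cx': 313.2239385762428, 'cy': 245.90528487252982, 'k1': 0.03904286836791686, 'origin': array([ 1.33411131, -0.11214319,  0.82628467]), 'rotation': array([ 0.69088167,  0.61588381, -0.25734798, -0.27774389])}
jig [(array([322., 244.]), 0.9)]
corner [(array([366., 253.]), 0.61)]
guard [(array([326., 232.]), 0.85)]
guard_crook [
[... 332 characters left out ...]
pos': array([ 1.01186886e+00,  8.71750752e-02,  1.37071812e+00,  1.10719010e-06,
        1.68360026e+00, -1.03089433e-01]), 'joint_velocities': array([ 6.40823048e-04, -5.39153838e-05,  1.12060900e-03,  4.05243607e-04,
       -1.58888437e-04,  1.58296355e-03]), 'tau': array([-2.78155967e-04, -3.51729763e+01, -3.13471591e+01, -3.58730913e-04,
        3.83828683e-04,  5.83116702e-06]), 'eef_pos': array([0.24211949, 0.49384574, 0.25634531]), 'orientation': array([2.25950788e-01, 9.74138717e-01, 4.70886524e-05, 1.56004624e-05]), 'ft_force': array([-0.19109898, -0.13572357, -0.10292794]), 'moment': array([ 0.0537712 ,  0.00763558, -0.05876454]), 'grip_force': 0.0, 'finger_gap': 1.002450614290854}
```

View pics/scene0.png

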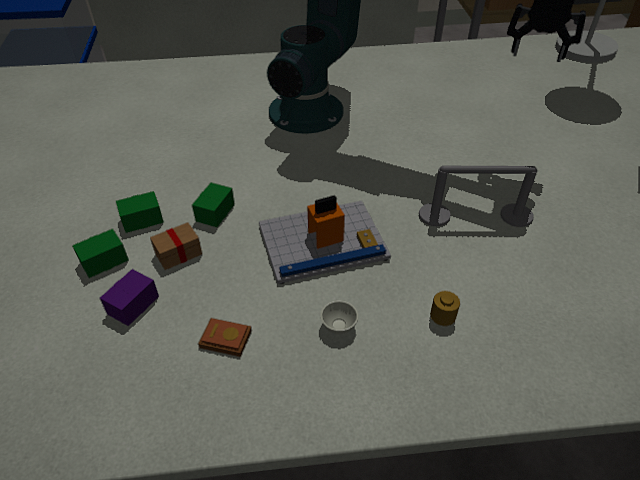

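The scene view agrees. The guard is at (326,225) with its fin up, the bar runs from (440,170) to (533,170), and the red-banded carton is at (177,246), the only kraft one. Green decoys are at (139,211), (213,204) and (100,254), purple at (130,297). Next I'm measuring with colour, depth and rays, with a close crop of the carton.

```bash
cat > meas.py <<'E'
from h import *
def rect(c,p,X,win,hsvlo,hsvhi,zr,zface,name):
    h=cv2.cvtColor(p,cv2.COLOR_BGR2HSV); m=cv2.inRange(h,hsvlo,hsvhi)>0
    w=np.zeros_like(m); w[win[1]:win[3],win[0]:win[2]]=1
    m&=w.astype(bool)
    if zr: m&=(X[...,2]>zr[0])&(X[...,2]<zr[1])
    v,u=np.nonzero(m)
    if len(u)<10: print(name,'none');return
    P=at_z(c,np.c_[u,v],zface)[:,:2]
    r=cv2.minAreaRect((P*1000).astype(np.float32)); Z=X[m][:,2]
    print(name,c,len(u),'ctr',np.round(r[0],1),'size',np.round(r[1],1),'ang',round(r[2],1),'z',np.round(np.percentile(Z,[5,50,95])*1000,0))
    print('   corners',np.round(cv2.boxPoints(r),0).tolist(),'depth mean',np.round(X[m].mean(0)*1000))
E
python3 - <<'E'
from meas import *
T=np.load('top0.npz'); S=np.load('scene0.npz')
t=('top',T['p'],T['X'] if 'X' in T else T['x']); s=('scene',S['p'],S['x'])
rect(*t,(240,225,365,255),(100,100,30),(125,255,255),None,.028,'fence')
rect(*s,(270,240,395,285),(100,100,30),(125,255,255),None,.028,'fence')
rect(*t,(280,245,320,292),(3,150,60),(20,255,255),(.08,.1),.091,'guardtop')
rect(*t,(280,245,320,292),(0,0,0),(180,255,60),(.105,.13),.121,'fin')
rect(*s,(300,190,350,250),(0,0,0),(180,255,60),(.10,.13),.121,'fin')
rect(*t,(410,265,470,320),(0,60,30),(180,255,255),(.04,.06),.05,'box')
rect(*s,(145,215,210,275),(0,60,30),(180,255,255),(.043,.06),.05,'box')
rect(*t,(245,225,365,320),(0,0,0),(180,255,255),(.010,.022),.016,'bed')
for n,(c,p,X),w in(('bar',t,(60,225,220,300)),('bar',s,(420,150,560,230))):
    x=X[w[1]:w[3],w[0]:w[2]].reshape(-1,3); x=x[(x[:,2]>.128)&(x[:,2]<.15)]
    if len(x): 
        cn,sz,a=cv2.minAreaRect((x[:,:2]*1000).astype(np.float32)); l=cv2.fitLine((x[:,:2]).astype(np.float32),cv2.DIST_L2,0,.01,.01).ravel()
        print(n,c,len(x),cn,sz,a,'yaw',np.degrees(np.arctan2(l[1],l[0])),'zmax',x[:,2].max(),x.mean(0))
for t_,z in(('jig',0),('corner',.016),('guard',.016),('guard_crook',.086)):
    pass
for n,px,z in(('jig',(304,272),0),('corner',(269,249),.016),('guard',(300,272),.016),('crook',(300,273),.086),('bar',(149,271),0),('box',(434,290),0),('foil',(236,172),0),('dies',(399,194),0),('bowl',(311,183),0)):
    print(n,np.round(at_z('top',[px],z)[0],3))
for n,px,z in(('jig',(322,244),0),('corner',(366,253),.016),('guard',(326,232),.016),('crook',(327,210),.086)):
    print('S',n,np.round(at_z('scene',[px],z)[0],3))
cv2.imwrite('pics/boxcrop.png',cv2.resize(T['p'][220:380,370:545],None,fx=3,fy=3))
E
```

```text
fence top 824 ctr [589.3  -2. ] size [ 20.5 217.4] ang 9.9 z [24. 27. 31.]
   corners [[561.0, 103.0], [598.0, -111.0], [618.0, -107.0], [581.0, 107.0]] depth mean [588.  -3.  32.]
fence scene 823 ctr [596.1  -2. ] size [ 29. 220.] ang 9.7 z [23. 29. 31.]
   corners [[563.0, 104.0], [600.0, -113.0], [629.0, -108.0], [592.0, 109.0]] depth mean [600.  -4.  35.]
guardtop top 525 ctr [514.2  -8.1] size [55.6 58.7] ang 15.4 z [87. 90. 93.]
   corners [[480.0, 13.0], [495.0, -44.0], [549.0, -29.0], [533.0, 28.0]] depth mean [512.  -8.  90.]
fin top 147 ctr [513.5  -8.1] size [14.2 43.3] ang 15.9 z [110. 119. 123.]
   corners [[501.0, 11.0], [513.0, -31.0], [526.0, -27.0], [514.0, 15.0]] depth mean [514.  -8. 119.]
fin scene 230 ctr [529.3  -9. ] size [32.1 50.8] ang 16.1 z [102. 115. 123.]
   corners [[507.0, 11.0], [521.0, -38.0], [552.0, -29.0], [538.0, 20.0]] depth mean [521.  -9. 114.]
box top 993 ctr [ 512.8 -316.6] size [56.1 85.1] ang 26.3 z [46. 49. 52.]
   corners [[469.0, -291.0], [506.0, -367.0], [557.0, -342.0], [519.0, -266.0]] depth mean [ 513. -317.   49.]
box scene 888 ctr 
[... 375 characters left out ...]
3125, 330.848388671875) (200.43661499023438, 19.57453727722168) 82.44218444824219 yaw 82.41894 zmax 0.1418383064628096 [0.47374916 0.32818934 0.13553737]
bar scene 650 (480.3777770996094, 330.65911865234375) (197.71437072753906, 18.936553955078125) 81.79491424560547 yaw 82.18949 zmax 0.14151426293982539 [0.48167568 0.33133875 0.13438485]
jig [ 0.523 -0.016  0.   ]
corner [0.561 0.07  0.016]
guard [ 0.519 -0.008  0.016]
crook [ 0.506 -0.013  0.086]
bar [0.474 0.338 0.   ]
box [ 0.524 -0.314  0.   ]
foil [0.74  0.183 0.   ]
dies [ 0.741 -0.211  0.   ]
bowl [0.738 0.    0.   ]
S jig [ 0.522 -0.016  0.   ]
S corner [0.575 0.069 0.016]
S guard [ 0.503 -0.005  0.016]
S crook [ 0.511 -0.004  0.086]
```

View pics/boxcrop.png

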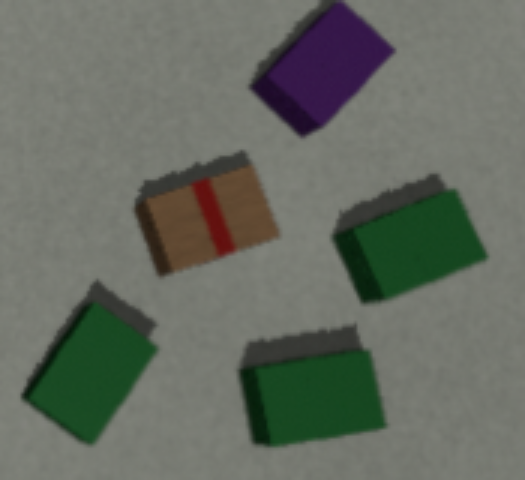

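The carton is confirmed: the kraft box with the red band at top-view (440,292), with only plain green and purple boxes around it. The jig and fence measurements agree within about 2 mm. Next I'm working out the moves.

```bash
cat >> h.py <<'E'
def rel(target,yawy,frompose=None):
    """units to target TCP; yawy = yaw of tool y (deg, mod 180)"""
    s=bot.get_state(); p,q=(s['eef_pos'],s['orientation']) if frompose is None else frompose
    R=Rot.from_quat(q).as_matrix(); off=R.T@(np.array(target)-p)/.25
    y=np.degrees(np.arctan2(R[1,1],R[0,1])); dy=(yawy-y+90)%180-90
    return np.round(off,4),'spin',round(-dy/360,4)
def st():
    s=bot.get_state(); R=Rot.from_quat(s['orientation']).as_matrix()
    print('t',s['time_s'],'p',np.round(s['eef_pos'],4),'yawy',round(np.degrees(np.arctan2(R[1,1],R[0,1])),2),'tilt',np.round(R[:,2],3),'F',np.round(s['ft_force'],1),'gap',round(s['finger_gap'],3),s['grip_force'],'q',np.round(s['joint_pos'],2))
E
python3 -c "
from h import *
st();print(rel([.378,.243,.256],15.6),rel([.514,-.008,.22],15.6))"
```

```text
t 1.05 p [0.2421 0.4938 0.2563] yawy 63.88 tilt [ 0.  0. -1.] F [-0.2 -0.1 -0.1] gap 1.002 0.0 q [ 1.01  0.09  1.37  0.    1.68 -0.1 ]
(array([-0.9297, -0.6617,  0.0013]), 'spin', np.float64(0.1341)) (array([-1.8602, -1.3237,  0.1453]), 'spin', np.float64(0.1341))
```

Emit:
send_rows --moves '[{"grip": 0,"offset": [-0.93,-0.66,0],"spin": 0.134},{"grip": 0,"offset": [-0.93,-0.66,0],"spin": 0.134},{"grip": 0,"offset": [-0.93,-0.66,0],"spin": 0.134},{"grip": 0,"offset": [-0.93,-0.66,0],"spin": 0.134},{"grip": 0,"offset": [-0.93,-0.66,0],"spin": 0.134},{"grip": 0,"offset": [-0.93,-0.66,0],"spin": 0.134},{"grip": 0,"offset": [-0.93,-0.66,0],"spin": 0.134}]'

```text
time_s: 1.92
eef_pos: [0.378, 0.2438, 0.2564]
orientation: [0.604, 0.797, 0.0, -0.0]
ft_force: [0.5, 0.2, -0.3]
finger_gap: 1.002
grip_force: 0.0
```

```bash
python3 -c "
from h import *
st();print(rel([.514,-.008,.22],15.6),rel([.514,-.008,.125],15.6))"
```

```text
t 1.925 p [0.378  0.2438 0.2564] yawy 15.69 tilt [-0.     0.001 -1.   ] F [ 0.5  0.2 -0.3] gap 1.002 0.0 q [ 0.45 -0.14  1.59  0.    1.69  0.17]
(array([-1.1168,  0.2513,  0.1448]), 'spin', np.float64(0.0002)) (array([-1.1171,  0.2512,  0.5248]), 'spin', np.float64(0.0002))
```

Emit:
send_rows --moves '[{"grip": 0,"offset": [-0.9,0.2,0.1],"spin": 0},{"grip": 0,"offset": [-0.9,0.2,0.1],"spin": 0},{"grip": 0,"offset": [-0.9,0.2,0.1],"spin": 0},{"grip": 0,"offset": [-0.9,0.2,0.1],"spin": 0},{"grip": 0,"offset": [-0.9,0.2,0.1],"spin": 0}]'

```text
time_s: 2.55
eef_pos: [0.4878, 0.0393, 0.2303]
orientation: [0.605, 0.796, -0.001, -0.001]
ft_force: [-0.5, -0.4, -1.2]
finger_gap: 0.996
grip_force: 0.0
```

Emit:
send_rows --moves '[{"grip": 0,"offset": [-0.217,0.052,0.1],"spin": 0},{"grip": 0,"offset": [-0.217,0.052,0.1],"spin": 0},{"grip": 0,"offset": [-0.217,0.052,0.1],"spin": 0}]'

```text
time_s: 2.92
eef_pos: [0.514, -0.0067, 0.2064]
orientation: [0.603, 0.797, 0.0, -0.001]
ft_force: [0.4, 0.4, 1.2]
finger_gap: 1.001
grip_force: 0.0
```

```bash
python3 -c "
from h import *
st();print(rel([.514,-.008,.125],15.6))"
```

```text
t 2.925 p [ 0.514  -0.0067  0.2064] yawy 15.77 tilt [-0.001  0.001 -1.   ] F [0.4 0.4 1.2] gap 1.001 0.0 q [-0.12  0.02  1.54  0.    1.58 -0.4 ]
(array([-0.0053, -0.0013,  0.3255]), 'spin', np.float64(0.0005))
```

Descend and grip the fin.

Emit:
send_rows --moves '[{"grip": 0,"offset": [-0.005,0,0.15],"spin": 0},{"grip": 0,"offset": [-0.005,0,0.25],"spin": 0},{"grip": 0,"offset": [-0.005,0,0.325],"spin": 0},{"grip": 0,"offset": [-0.005,0,0.325],"spin": 0},{"grip": 1,"offset": [-0.005,0,0.325],"spin": 0},{"grip": 1,"offset": [-0.005,0,0.325],"spin": 0},{"grip": 1,"offset": [-0.005,0,0.325],"spin": 0},{"grip": 1,"offset": [-0.005,0,0.325],"spin": 0},{"grip": 1,"offset": [-0.005,0,0.325],"spin": 0},{"grip": 1,"offset": [-0.005,0,0.325],"spin": 0}]'

```text
time_s: 4.18
eef_pos: [0.5148, -0.0098, 0.1255]
orientation: [0.604, 0.797, 0.0, 0.0]
ft_force: [0.3, -0.2, 1.0]
finger_gap: 0.124
grip_force: 62.0
```

Emit:
send_rows --moves '[{"grip": 1,"offset": [0,0,-0.2],"spin": 0},{"grip": 1,"offset": [0,0,-0.4],"spin": 0},{"grip": 1,"offset": [0,0,-0.6],"spin": 0},{"grip": 1,"offset": [0,0,-0.64],"spin": 0},{"grip": 1,"offset": [0,0,-0.64],"spin": 0}]'

```text
time_s: 4.8
eef_pos: [0.5144, -0.0098, 0.2842]
orientation: [0.604, 0.797, -0.0, -0.0]
ft_force: [-0.0, -0.9, -3.3]
finger_gap: 0.124
grip_force: 61.5
```

```bash
python3 -c "
from h import *
st();print(rel([.4755,.330,.285],-7.7))"
```

```text
t 4.8 p [ 0.5144 -0.0098  0.2842] yawy 15.64 tilt [-0.001  0.    -1.   ] F [-0.  -0.9 -3.3] gap 0.124 61.5098512172699 q [-0.13  0.    1.4   0.    1.74 -0.4 ]
(array([ 1.3508,  0.2166, -0.003 ]), 'spin', np.float64(0.0648))
```

Emit:
send_rows --moves '[{"grip": 1,"offset": [0.2,0.03,0],"spin": 0.012},{"grip": 1,"offset": [0.4,0.06,0],"spin": 0.025},{"grip": 1,"offset": [0.6,0.1,0],"spin": 0.04},{"grip": 1,"offset": [0.8,0.13,0],"spin": 0.055},{"grip": 1,"offset": [0.95,0.15,0],"spin": 0.065},{"grip": 1,"offset": [0.95,0.15,0],"spin": 0.065},{"grip": 1,"offset": [0.95,0.15,0],"spin": 0.065}]'

```text
time_s: 5.68
eef_pos: [0.4859, 0.2285, 0.2823]
orientation: [0.753, 0.658, -0.002, -0.001]
ft_force: [-0.6, -0.5, -1.6]
finger_gap: 0.128
grip_force: 61.5
```

```bash
python3 -c "
from h import *
st();print(rel([.4755,.330,.285],-7.7))"
```

```text
t 5.675 p [0.4859 0.2285 0.2823] yawy -7.73 tilt [-0.004 -0.002 -1.   ] F [-0.6 -0.5 -1.6] gap 0.128 61.46605968475342 q [ 0.33  0.06  1.35 -0.    1.74  0.47]
(array([ 0.3968, -0.096 , -0.0114]), 'spin', np.float64(-0.0001))
```

Emit:
send_rows --moves '[{"grip": 1,"offset": [0.15,-0.04,0],"spin": 0},{"grip": 1,"offset": [0.3,-0.08,0],"spin": 0},{"grip": 1,"offset": [0.4,-0.1,0],"spin": 0},{"grip": 1,"offset": [0.4,-0.1,0],"spin": 0},{"grip": 1,"offset": [0.4,-0.1,0],"spin": 0}]'

```text
time_s: 6.3
eef_pos: [0.4757, 0.33, 0.2843]
orientation: [0.754, 0.657, -0.001, 0.0]
ft_force: [0.1, -0.3, -1.7]
finger_gap: 0.126
grip_force: 61.5
```

```bash
python3 - <<'E'
from meas import *
st();print(rel([.4755,.330,.185],-7.7))
p,d=snap('scene');X=cloud('scene',d)
cv2.imwrite('pics/bar1.png',cv2.resize(p[60:260,400:600],None,fx=3,fy=3))
rect('scene',p,X,(420,60,570,230),(3,150,60),(20,255,255),(.1,.3),.25,'guard')
E
```

```text
t 6.3 p [0.4757 0.33   0.2843] yawy -7.85 tilt [-0.001 -0.002 -1.   ] F [ 0.1 -0.3 -1.7] gap 0.126 61.462769508361816 q [ 0.51  0.15  1.25 -0.    1.75  0.65]
(array([ 0.0007, -0.0004,  0.3973]), 'spin', np.float64(-0.0004))
guard scene 146 ctr [532.9 311.5] size [ 65.6 156.2] ang 70.4 z [248. 249. 251.]
   corners [[448.0, 307.0], [595.0, 254.0], [617.0, 316.0], [470.0, 369.0]] depth mean [483. 331. 248.]
```

View pics/bar1.png

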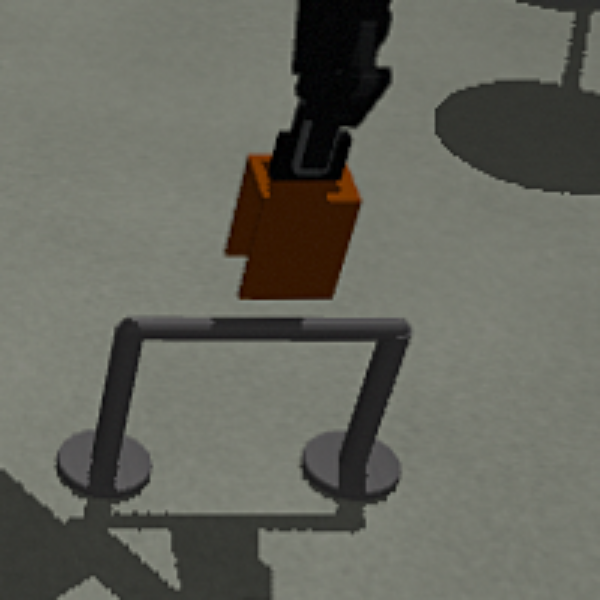

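The crop shows the guard level and parallel to the bar, hanging above it. The bar spans crop x 120–405 and the guard is at about x 295. Its top plate reads z≈0.249, as expected. Lowering and releasing.

Emit:
send_rows --moves '[{"grip": 1,"offset": [0,0,0.12],"spin": 0},{"grip": 1,"offset": [0,0,0.24],"spin": 0},{"grip": 1,"offset": [0,0,0.34],"spin": 0},{"grip": 1,"offset": [0,0,0.42],"spin": 0},{"grip": 1,"offset": [0,0,0.42],"spin": 0},{"grip": 1,"offset": [0,0,0.42],"spin": 0}]'

```text
time_s: 7.1
eef_pos: [0.4758, 0.3309, 0.181]
orientation: [0.754, 0.657, 0.001, 0.0]
ft_force: [-0.2, -0.4, -1.9]
finger_gap: 0.125
grip_force: 62.3
```

Emit:
send_rows --moves '[{"grip": 1,"offset": [0,0,0.012],"spin": 0},{"grip": 1,"offset": [0,0,0.012],"spin": 0},{"grip": 0.7,"offset": [0,0,0.012],"spin": 0},{"grip": 0.5,"offset": [0,0,0.012],"spin": 0},{"grip": 0.3,"offset": [0,0,0.012],"spin": 0},{"grip": 0.2,"offset": [0,0,0.012],"spin": 0},{"grip": 0.2,"offset": [0,0,0.012],"spin": 0}]'

```text
time_s: 7.98
eef_pos: [0.4754, 0.3316, 0.1771]
orientation: [0.753, 0.658, 0.0, 0.0]
ft_force: [-0.3, 0.3, -1.2]
finger_gap: 0.8
grip_force: 0.0
```

Emit:
send_rows --moves '[{"grip": 0,"offset": [0,0,-0.1],"spin": 0},{"grip": 0,"offset": [0,0,-0.2],"spin": 0},{"grip": 0,"offset": [0,0,-0.35],"spin": 0},{"grip": 0,"offset": [0,0,-0.45],"spin": 0},{"grip": 0,"offset": [0,0,-0.45],"spin": 0}]'

```text
time_s: 8.6
eef_pos: [0.4762, 0.332, 0.2925]
orientation: [0.753, 0.658, 0.003, 0.001]
ft_force: [0.8, -0.3, -0.7]
finger_gap: 0.999
grip_force: 0.0
```

```bash
python3 - <<'E'
from meas import *
st();print(rel([.494,.0,.30],26.3),rel([.513,-.317,.2],26.3))
p,d=snap('scene');X=cloud('scene',d)
cv2.imwrite('pics/bar2.png',cv2.resize(p[60:260,400:600],None,fx=3,fy=3))
p,d=snap('top');X=cloud('top',d)
rect('top',p,X,(80,220,220,310),(3,150,60),(20,255,255),(.13,.16),.143,'guard')
E
```

```text
t 8.6 p [0.4762 0.332  0.2925] yawy -7.76 tilt [ 0.005  0.003 -1.   ] F [ 0.8 -0.3 -0.7] gap 0.999 0.0 q [0.51 0.15 1.23 0.   1.76 0.65]
(array([-1.306 ,  0.25  , -0.0336]), 'spin', np.float64(-0.0946)) (array([-2.5536,  0.4946,  0.3631]), 'spin', np.float64(-0.0946))
guard top 451 ctr [474.2 332.6] size [60.7 54. ] ang 81.7 z [140. 143. 145.]
   corners [[443.0, 307.0], [497.0, 299.0], [505.0, 359.0], [452.0, 367.0]] depth mean [468. 335. 143.]
```

View pics/bar2.png

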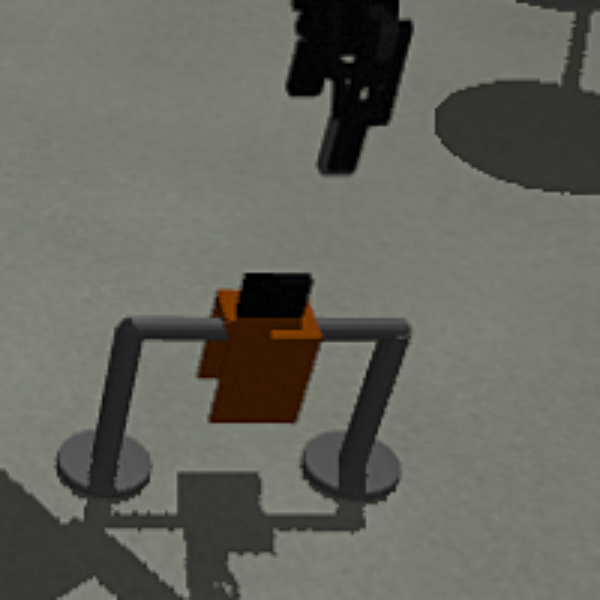

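The guard hangs on the bar: top plate level at z 0.143, centre (474,333), and the crop shows a leg on each side near x 265. On to the carton.

Emit:
send_rows --moves '[{"grip": 0,"offset": [-0.25,0.05,0],"spin": 0},{"grip": 0,"offset": [-0.5,0.1,0],"spin": 0},{"grip": 0,"offset": [-0.75,0.14,0],"spin": 0},{"grip": 0,"offset": [-1.0,0.19,0],"spin": 0}]'

```text
time_s: 9.2
eef_pos: [0.4874, 0.0801, 0.2872]
orientation: [0.753, 0.658, -0.001, -0.001]
ft_force: [1.1, -0.4, 0.5]
finger_gap: 0.997
grip_force: 0.0
```

Emit:
send_rows --moves '[{"grip": 0,"offset": [-0.25,0.05,0],"spin": 0},{"grip": 0,"offset": [-0.5,0.1,0],"spin": 0},{"grip": 0,"offset": [-0.75,0.14,0],"spin": 0},{"grip": 0,"offset": [-1.0,0.19,0.1],"spin": 0},{"grip": 0,"offset": [-1.0,0.19,0.2],"spin": 0}]'

```text
time_s: 9.82
eef_pos: [0.5009, -0.1758, 0.2369]
orientation: [0.755, 0.656, -0.001, -0.001]
ft_force: [0.1, -0.1, 0.4]
finger_gap: 1.002
grip_force: 0.0
```

```bash
python3 -c "
from h import *
st();print(rel([.513,-.317,.16],26.3))"
```

```text
t 9.825 p [ 0.5009 -0.1758  0.2369] yawy -8.06 tilt [-0.002  0.    -1.   ] F [ 0.1 -0.1  0.4] gap 1.002 0.0 q [-0.44  0.05  1.45 -0.    1.65 -0.3 ]
(array([-0.5523,  0.128 ,  0.3072]), 'spin', np.float64(-0.0955))
```

Emit:
send_rows --moves '[{"grip": 0,"offset": [-0.2,0.05,0.1],"spin": -0.03},{"grip": 0,"offset": [-0.4,0.1,0.2],"spin": -0.06},{"grip": 0,"offset": [-0.552,0.128,0.307],"spin": -0.095},{"grip": 0,"offset": [-0.552,0.128,0.307],"spin": -0.095},{"grip": 0,"offset": [-0.552,0.128,0.307],"spin": -0.095},{"grip": 0,"offset": [-0.552,0.128,0.307],"spin": -0.095}]'

```text
time_s: 10.58
eef_pos: [0.5153, -0.3123, 0.1637]
orientation: [0.526, 0.85, 0.0, 0.001]
ft_force: [-0.3, -0.2, 0.0]
finger_gap: 1.0
grip_force: 0.0
```

```bash
python3 -c "
from h import *
st();print(rel([.513,-.317,.042],26.3))"
```

```text
t 10.575 p [ 0.5153 -0.3123  0.1637] yawy 26.47 tilt [ 0.001 -0.    -1.   ] F [-0.3 -0.2  0. ] gap 1.0 0.0 q [-0.64  0.24  1.38  0.    1.52 -1.1 ]
(array([-0.0123, -0.017 ,  0.4869]), 'spin', np.float64(0.0005))
```

Emit:
send_rows --moves '[{"grip": 0,"offset": [-0.012,-0.017,0.1],"spin": 0},{"grip": 0,"offset": [-0.012,-0.017,0.2],"spin": 0},{"grip": 0,"offset": [-0.012,-0.017,0.3],"spin": 0},{"grip": 0,"offset": [-0.012,-0.017,0.4],"spin": 0},{"grip": 0,"offset": [-0.012,-0.017,0.46],"spin": 0},{"grip": 0,"offset": [-0.012,-0.017,0.487],"spin": 0},{"grip": 0,"offset": [-0.012,-0.017,0.487],"spin": 0}]'

```text
time_s: 11.45
eef_pos: [0.5127, -0.3177, 0.0415]
orientation: [0.527, 0.85, 0.0, 0.0]
ft_force: [1.2, 0.9, 0.1]
finger_gap: 1.003
grip_force: 0.0
```

```bash
python3 -c "
from h import *
st();print(rel([.513,-.317,.042],26.3))"
```

```text
t 11.45 p [ 0.5127 -0.3177  0.0415] yawy 26.46 tilt [ 0. -0. -1.] F [1.2 0.9 0.1] gap 1.003 0.0 q [-0.65  0.34  1.52  0.    1.29 -1.11]
(array([ 0.002 ,  0.0025, -0.0021]), 'spin', np.float64(0.0004))
```

Emit:
send_rows --moves '[{"grip": 1,"offset": [0,0,0],"spin": 0},{"grip": 1,"offset": [0,0,0],"spin": 0},{"grip": 1,"offset": [0,0,0],"spin": 0},{"grip": 1,"offset": [0,0,0],"spin": 0},{"grip": 1,"offset": [0,0,0],"spin": 0},{"grip": 1,"offset": [0,0,-0.1],"spin": 0},{"grip": 1,"offset": [0,0,-0.25],"spin": 0},{"grip": 1,"offset": [0,0,-0.4],"spin": 0},{"grip": 1,"offset": [0,0,-0.4],"spin": 0},{"grip": 1,"offset": [0,0,-0.4],"spin": 0}]'

```text
time_s: 12.7
eef_pos: [0.5111, -0.317, 0.138]
orientation: [0.527, 0.85, 0.0, -0.003]
ft_force: [0.0, 0.6, -5.1]
finger_gap: 0.643
grip_force: 66.7
```

```bash
python3 - <<'E'
from meas import *
st()
# staging 20 mm back from fence and 20 mm from stop
a=np.radians(9.9);x=np.array([np.cos(a),np.sin(a)]);y=np.array([-np.sin(a),np.cos(a)])
g=np.array([.5676,.0656])-.028*x-.042*y-.012*x-.012*y
print(g,rel([*g,.14],9.9))
p,d=snap('top');X=cloud('top',d)
rect('top',p,X,(410,245,480,330),(0,60,30),(180,255,255),(.12,.18),.15,'box')
p,d=snap('scene');X=cloud('scene',d);cv2.imwrite('pics/lift.png',cv2.resize(p[150:310,90:290],None,fx=3,fy=3))
E
```

```text
t 12.7 p [ 0.5111 -0.317   0.138 ] yawy 26.44 tilt [-0.004  0.003 -1.   ] F [ 0.   0.6 -5.1] gap 0.643 66.68273448944092 q [-0.65  0.25  1.42 -0.    1.48 -1.11]
[0.5374798  0.00552693] (array([ 1.1082,  0.669 , -0.0044]), 'spin', np.float64(0.0459))
box top 220 ctr [ 498.6 -293.7] size [55.1 44.7] ang 25.7 z [135. 144. 147.]
   corners [[464.0, -285.0], [483.0, -326.0], [533.0, -302.0], [514.0, -262.0]] depth mean [ 488. -303.  144.]
```

View pics/lift.png

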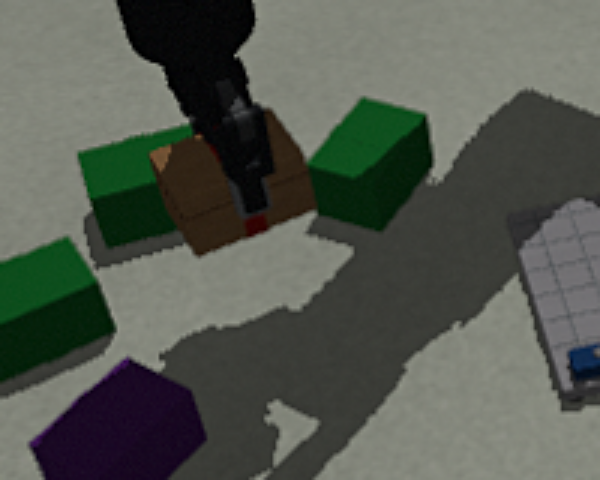

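The crop shows the carton lifted level in the fingers, clear of the green boxes, at about (235,185). The top reads 0.146 as predicted, so there was no slip.

Emit:
send_rows --moves '[{"grip": 1,"offset": [0.15,0.09,0],"spin": 0},{"grip": 1,"offset": [0.33,0.2,0],"spin": 0},{"grip": 1,"offset": [0.5,0.3,0],"spin": 0},{"grip": 1,"offset": [0.67,0.4,0],"spin": 0},{"grip": 1,"offset": [0.8,0.48,0],"spin": 0},{"grip": 1,"offset": [0.8,0.48,0],"spin": 0}]'

```text
time_s: 13.55
eef_pos: [0.5296, -0.0823, 0.1388]
orientation: [0.525, 0.851, -0.0, -0.002]
ft_force: [-0.0, -0.4, -4.0]
finger_gap: 0.645
grip_force: 66.5
```

```bash
python3 -c "
from h import *
st();print(rel([.5375,.0055,.14],9.9))"
```

```text
t 13.55 p [ 0.5296 -0.0823  0.1388] yawy 26.69 tilt [-0.004  0.002 -1.   ] F [-0.  -0.4 -4. ] gap 0.645 66.53578162193298 q [-0.26  0.11  1.58  0.    1.45 -0.73]
(array([ 0.2998,  0.1859, -0.0041]), 'spin', np.float64(0.0466))
```

Emit:
send_rows --moves '[{"grip": 1,"offset": [0.1,0.06,0],"spin": 0.02},{"grip": 1,"offset": [0.2,0.12,0],"spin": 0.0466},{"grip": 1,"offset": [0.3,0.186,0],"spin": 0.0466},{"grip": 1,"offset": [0.3,0.186,0],"spin": 0.0466},{"grip": 1,"offset": [0.3,0.186,0],"spin": 0.0466}]'

```text
time_s: 14.18
eef_pos: [0.5384, 0.0017, 0.1399]
orientation: [0.645, 0.764, -0.001, -0.001]
ft_force: [-1.0, 0.3, -4.2]
finger_gap: 0.642
grip_force: 66.5
```

```bash
python3 - <<'E'
from meas import *
st();print(rel([.5375,.0055,.061],9.9))
p,d=snap('scene');X=cloud('scene',d);cv2.imwrite('pics/stage.png',cv2.resize(p[150:300,240:420],None,fx=4,fy=4))
np.savez('sc.npz',p=p,d=d,x=X)
p,d=snap('top');np.savez('tp.npz',p=p,d=d,x=cloud('top',d))
E
```

```text
t 14.175 p [0.5384 0.0017 0.1399] yawy 9.64 tilt [-0.002 -0.001 -1.   ] F [-1.   0.3 -4.2] gap 0.642 66.45813703536987 q [-0.1   0.12  1.57 -0.    1.45 -0.27]
(array([ 0.0158, -0.0004,  0.3154]), 'spin', np.float64(-0.0007))
```

View pics/stage.png

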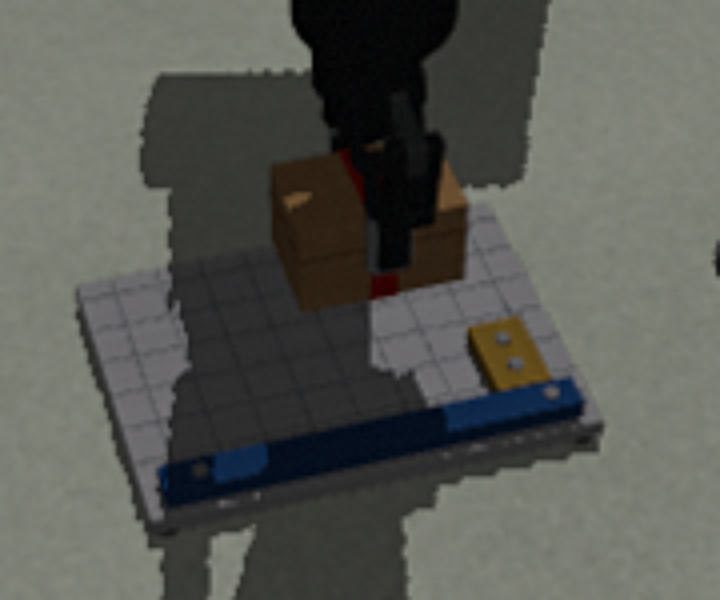

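The crop shows the carton level above the bed, long side parallel to the blue fence (fence y≈440, stop at (510,355)), set back from both. Lowering.

Emit:
send_rows --moves '[{"grip": 1,"offset": [0.016,0,0.1],"spin": 0},{"grip": 1,"offset": [0.016,0,0.2],"spin": 0},{"grip": 1,"offset": [0.016,0,0.27],"spin": 0},{"grip": 1,"offset": [0.016,0,0.315],"spin": 0},{"grip": 1,"offset": [0.016,0,0.315],"spin": 0}]'

```text
time_s: 14.9
eef_pos: [0.5378, 0.0062, 0.0615]
orientation: [0.645, 0.764, -0.0, -0.001]
ft_force: [-0.6, 0.6, -4.6]
finger_gap: 0.641
grip_force: 66.4
```

Emit:
send_rows --moves '[{"grip": 1,"offset": [0,0,0.008],"spin": 0},{"grip": 1,"offset": [0,0,0.012],"spin": 0},{"grip": 1,"offset": [0,0,0.012],"spin": 0}]'

```text
time_s: 15.28
eef_pos: [0.5386, 0.0065, 0.0598]
orientation: [0.645, 0.764, 0.0, 0.0]
ft_force: [-0.1, -0.1, -4.5]
finger_gap: 0.643
grip_force: 66.4
```

Emit:
send_rows --moves '[{"grip": 1,"offset": [0,0,0.006],"spin": 0},{"grip": 1,"offset": [0,0,0.008],"spin": 0},{"grip": 1,"offset": [0,0,0.008],"spin": 0}]'

```text
time_s: 15.65
eef_pos: [0.5388, 0.0065, 0.0585]
orientation: [0.645, 0.764, 0.0, 0.001]
ft_force: [-2.6, 0.9, 3.8]
finger_gap: 0.645
grip_force: 67.3
```

Emit:
send_rows --moves '[{"grip": 1,"offset": [0.01,0,-0.002],"spin": -0.0007},{"grip": 1,"offset": [0.02,0,-0.002],"spin": -0.0007},{"grip": 1,"offset": [0.03,0,-0.002],"spin": -0.0007},{"grip": 1,"offset": [0.036,0,-0.002],"spin": -0.0007},{"grip": 1,"offset": [0.036,0,-0.002],"spin": -0.0007}]'

```text
time_s: 16.27
eef_pos: [0.5375, 0.0154, 0.0586]
orientation: [0.643, 0.766, 0.001, 0.001]
ft_force: [0.2, -2.0, 5.2]
finger_gap: 0.644
grip_force: 67.4
```

Emit:
send_rows --moves '[{"grip": 1,"offset": [0.004,0,0],"spin": 0},{"grip": 1,"offset": [0.008,0,0],"spin": 0},{"grip": 1,"offset": [0.008,0,0],"spin": 0}]'

```text
time_s: 16.65
eef_pos: [0.5371, 0.0172, 0.0586]
orientation: [0.643, 0.766, 0.0, 0.001]
ft_force: [1.0, -3.2, 5.3]
finger_gap: 0.642
grip_force: 67.5
```

```bash
python3 - <<'E'
from meas import *
st()
a=np.radians(9.9);x=np.array([np.cos(a),np.sin(a)]);y=np.array([-np.sin(a),np.cos(a)])
s=bot.get_state();d=s['eef_pos'][:2]-np.array([.5676,.0656]);f=s['ft_force'][:2]
print('corner frame',d@x,d@y,'F',f@x,f@y)
p,dd=snap('top');X=cloud('top',dd)
rect('top',p,X,(260,240,330,300),(0,60,30),(30,255,255),(.055,.075),.066,'box')
E
```

```text
t 16.65 p [0.5371 0.0172 0.0586] yawy 9.92 tilt [ 0.002 -0.    -1.   ] F [ 1.  -3.2  5.3] gap 0.642 67.46136546134949 q [-0.07  0.18  1.67 -0.    1.29 -0.25]
corner frame -0.03834967554994121 -0.042478268805470086 F 0.4619294556306939 -3.302383474319727
box top 129 ctr [525.5  15.1] size [37.  82.1] ang 9.5 z [62. 65. 68.]
   corners [[500.0, 53.0], [514.0, -28.0], [551.0, -22.0], [537.0, 59.0]] depth mean [518.  17.  65.]
```

Emit:
send_rows --moves '[{"grip": 1,"offset": [0.004,0,0],"spin": 0},{"grip": 1,"offset": [0.008,0,0],"spin": 0},{"grip": 1,"offset": [0.008,0,0],"spin": 0}]'

```text
time_s: 17.08
eef_pos: [0.5369, 0.0182, 0.0586]
orientation: [0.643, 0.766, -0.0, 0.002]
ft_force: [0.6, -5.3, 4.2]
finger_gap: 0.641
grip_force: 67.5
```

Emit:
send_rows --moves '[{"grip": 1,"offset": [0,0.01,0],"spin": 0},{"grip": 1,"offset": [0,0.02,0],"spin": 0},{"grip": 1,"offset": [0,0.03,0],"spin": 0},{"grip": 1,"offset": [0,0.036,0],"spin": 0},{"grip": 1,"offset": [0,0.036,0],"spin": 0}]'

```text
time_s: 17.7
eef_pos: [0.5439, 0.0195, 0.0586]
orientation: [0.643, 0.766, -0.002, -0.0]
ft_force: [-6.4, -6.3, 9.9]
finger_gap: 0.646
grip_force: 68.3
```

Emit:
send_rows --moves '[{"grip": 1,"offset": [0,0.005,0],"spin": 0},{"grip": 1,"offset": [0,0.008,0],"spin": 0},{"grip": 1,"offset": [0,0.008,0],"spin": 0}]'

```text
time_s: 18.08
eef_pos: [0.5457, 0.0198, 0.0586]
orientation: [0.643, 0.766, -0.002, -0.0]
ft_force: [-6.3, -6.0, 10.5]
finger_gap: 0.649
grip_force: 68.4
```

```bash
cat > chk.py <<'E'
from meas import *
st()
a=np.radians(9.9);x=np.array([np.cos(a),np.sin(a)]);y=np.array([-np.sin(a),np.cos(a)])
s=bot.get_state();d=s['eef_pos'][:2]-np.array([.5676,.0656]);f=s['ft_force'][:2]
print('corner frame',d@x,d@y,'F',f@x,f@y)
E
python3 chk.py
```

```text
t 18.075 p [0.5457 0.0198 0.0586] yawy 9.93 tilt [-0.003 -0.003 -1.   ] F [-6.3 -6.  10.5] gap 0.649 68.38088750839233 q [-0.07  0.2   1.64 -0.    1.3  -0.24]
corner frame -0.029492483977448324 -0.041374704593072506 F -7.257046434242437 -4.841705684477505
```

Emit:
send_rows --moves '[{"grip": 1,"offset": [0,0.004,-0.004],"spin": 0},{"grip": 1,"offset": [0,0.006,-0.004],"spin": 0},{"grip": 1,"offset": [0,0.006,-0.004],"spin": 0}]'

```text
time_s: 18.45
eef_pos: [0.5466, 0.0199, 0.0587]
orientation: [0.643, 0.766, -0.003, -0.001]
ft_force: [-5.3, -6.3, 7.0]
finger_gap: 0.648
grip_force: 67.8
```

```bash
python3 chk.py; python3 - <<'E'
from meas import *
p,d=snap('scene');X=cloud('scene',d);q,e=snap('top')
a=cv2.resize(p[180:280,265:405],None,fx=5,fy=5,interpolation=cv2.INTER_CUBIC)
cv2.imwrite('pics/seat.png',cv2.convertScaleAbs(a,alpha=1.8))
E
```

```text
t 18.45 p [0.5466 0.0199 0.0587] yawy 9.93 tilt [-0.005 -0.003 -1.   ] F [-5.3 -6.3  7. ] gap 0.648 67.83082723617554 q [-0.07  0.21  1.64 -0.    1.3  -0.24]
corner frame -0.028525322664301002 -0.0413729260489339 F -6.277782614490349 -5.275363289213958
```

View pics/seat.png

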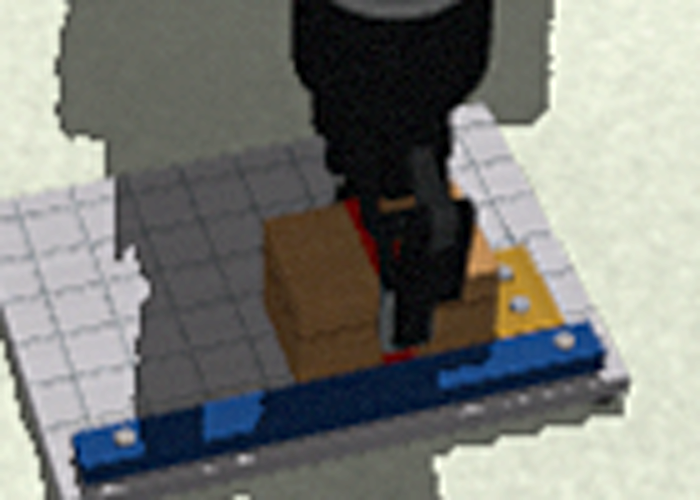

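The crop shows the carton on the bed with its front face at the fence and its end at the brass stop (500,280). The fingertip at (405,345) is clear above the fence, with the red band visible below it. Pressing on.

Emit:
send_rows --moves '[{"grip": 1,"offset": [0,0.004,0],"spin": 0},{"grip": 1,"offset": [0,0.008,0],"spin": 0},{"grip": 1,"offset": [0,0.008,0],"spin": 0}]'

```text
time_s: 18.92
eef_pos: [0.5486, 0.0203, 0.0587]
orientation: [0.643, 0.766, -0.003, -0.001]
ft_force: [-5.3, -6.7, 8.1]
finger_gap: 0.645
grip_force: 67.9
```

```bash
python3 chk.py
```

```text
t 18.925 p [0.5486 0.0203 0.0587] yawy 9.93 tilt [-0.005 -0.003 -1.   ] F [-5.3 -6.7  8.1] gap 0.645 67.92790174484253 q [-0.06  0.21  1.64 -0.    1.3  -0.24]
corner frame -0.026546422072786027 -0.04137230240733214 F -6.3827387808174265 -5.737622265360967
```

Emit:
send_rows --moves '[{"grip": 1,"offset": [0,0.004,0],"spin": 0},{"grip": 1,"offset": [0,0.008,0],"spin": 0},{"grip": 1,"offset": [0,0.008,0],"spin": 0}]'

```text
time_s: 19.3
eef_pos: [0.5488, 0.0203, 0.0588]
orientation: [0.643, 0.766, -0.004, -0.002]
ft_force: [-12.4, -7.1, 12.1]
finger_gap: 0.645
grip_force: 68.5
```

```bash
python3 chk.py
```

```text
t 19.3 p [0.5488 0.0203 0.0588] yawy 9.93 tilt [-0.009 -0.004 -1.   ] F [-12.4  -7.1  12.1] gap 0.645 68.4774899482727 q [-0.06  0.21  1.63 -0.    1.3  -0.24]
corner frame -0.02634550221338728 -0.041365709973760975 F -13.393567930775504 -4.884681626399349
```

Emit:
send_rows --moves '[{"grip": 1,"offset": [0,0.004,0],"spin": 0},{"grip": 1,"offset": [0,0.006,0],"spin": 0},{"grip": 1,"offset": [0,0.006,0],"spin": 0},{"grip": 1,"offset": [0,0.006,0],"spin": 0},{"grip": 1,"offset": [0,0.006,0],"spin": 0},{"grip": 1,"offset": [0,0.006,0],"spin": 0}]'

```text
time_s: 20.05
eef_pos: [0.5489, 0.0203, 0.0589]
orientation: [0.643, 0.766, -0.006, -0.003]
ft_force: [-14.6, -9.0, 15.2]
finger_gap: 0.647
grip_force: 68.9
```

```bash
python3 chk.py; python3 - <<'E'
from meas import *
p,d=snap('top');X=cloud('top',d)
rect('top',p,X,(260,240,330,300),(0,60,30),(30,255,255),(.055,.075),.066,'box')
rect('top',p,X,(80,220,220,310),(3,150,60),(20,255,255),(.13,.16),.143,'guard')
p,d=snap('scene');X=cloud('scene',d)
a=cv2.resize(p[180:280,265:405],None,fx=5,fy=5,interpolation=cv2.INTER_CUBIC)
cv2.imwrite('pics/final.png',cv2.convertScaleAbs(a,alpha=2))
rect('scene',p,X,(300,190,380,265),(0,60,30),(30,255,255),(.02,.07),.066,'box')
E
```

```text
t 20.05 p [0.5489 0.0203 0.0589] yawy 9.92 tilt [-0.013 -0.004 -1.   ] F [-14.6  -9.   15.2] gap 0.647 68.90251636505127 q [-0.06  0.22  1.63 -0.01  1.31 -0.24]
corner frame -0.026217971505886464 -0.04137736436217982 F -15.983833617991976 -6.38656931569419
box top 179 ctr [543.3  18.2] size [48.5 82.4] ang 10.3 z [59. 65. 69.]
   corners [[512.0, 54.0], [527.0, -27.0], [575.0, -18.0], [560.0, 63.0]] depth mean [533.  15.  65.]
guard top 596 ctr [473.9 330.6] size [64.5 54.2] ang 82.1 z [140. 143. 145.]
   corners [[443.0, 302.0], [496.0, 295.0], [505.0, 359.0], [451.0, 366.0]] depth mean [473. 331. 143.]
box scene 1008 ctr [565.9  23.3] size [ 90.9 109.9] ang 9.6 z [28. 55. 69.]
   corners [[512.0, 70.0], [530.0, -38.0], [620.0, -23.0], [601.0, 85.0]] depth mean [561.  18.  51.]
```

View pics/final.png

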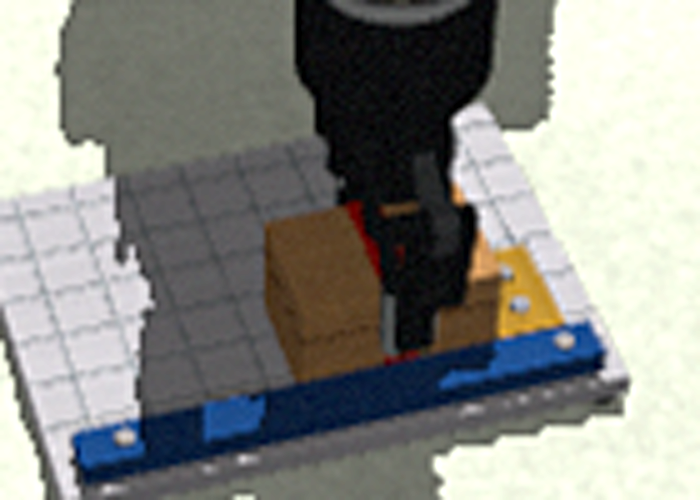

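The final crop shows the carton square against the fence with its end at the stop (500,290), and the fingertip clear above the fence. Edge measurements put the carton centre at (-28, -42) mm from the corner. The wrist reads about 16 N towards the fence and 15 N upward, and the arm has stalled. The guard is still on the bar, so I'm handing in.

```bash
python3 -c "
from h import *
st(); print(bot.job_done())"
```

```text
t 20.15 p [0.5489 0.0204 0.0588] yawy 9.93 tilt [-0.013 -0.004 -1.   ] F [-15.7  -8.3  14.7] gap 0.646 68.90387892723083 q [-0.06  0.22  1.63 -0.01  1.31 -0.24]
the job is handed in; nothing more can be done
None
```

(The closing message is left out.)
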